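# Clear the snapped spatulas into the sprung-flap scrap bin

### The job

Someone has parked the tall pepper mill on the flap of the scrap bin: first lift it off and stand it upright on the round cork trivet; it is top-heavy and must never tip. Then scrap both snapped spatulas from the cutting board: push the bin's sprung flap down with the piece and gripper, hold it open while you let the piece drop inside, and let the flap close again. Leave the whole spatulas and the white cup where they are.

Things in the scene. Friction and masses are not known exactly. Their poses are not given: they have to be found in the camera images.
- bin: Steel scrap bin fixed to the table, 220 (x) x 260 (y) x 165 mm high, walls 5 mm, closed all round except a slot 130 (x) x 200 mm (y) in the middle of its flat top, covered by the flap. Origin: centre of its underside; z up, its x axis points away from the robot at yaw 0 (the yaw varies by up to 0.25).
- slot (a point): Centre of the slot, level with the bin's top (165 mm above the table); axes as the bin's. The slot spans +-65 mm in x and +-100 mm in y.
- flap (a joint): Angle of the bin's flap, rad: 0 shut (level with the bin's top), positive swung down into the bin, up to 1.3. A spring shuts it: 0.24 N m when shut, 0.36 N m at 1 rad (about 7 N pressed down 45 mm from the hinge); a spatula's weight cannot open it. Pressed 65 mm down at 50 mm from the hinge it stands at about 0.9 rad, leaving some 45 mm free at the near edge.
- flap_edge (a point): Middle of the flap's free edge, top side. The flap is a dark steel panel 124 x 194 mm, 4 mm thick, hinged along the slot's far edge (bin x = +65 mm, level with the bin's top); when shut, this free edge is the one nearest the robot (bin x = -60 mm).
- mill: Tall dark wooden pepper mill, 166 mm high, about 0.22 kg, top-heavy. Round: foot 38 mm across, slim waist 26 mm, cylindrical head 36 mm across from 108 to 154 mm above its foot, small steel knob on top. Origin: centre of its foot; z up along its axis. Starts upright on the shut flap. Grip it by the head.
- trivet: Round cork trivet, 100 mm across and 8 mm thick, fixed to the table. Origin: centre of its underside.
- board: White cutting board, 240 (x) x 320 (y) x 12 mm, fixed to the table, on which the four spatulas start. Origin: centre of its underside.
- stub_a: Snapped wooden spatula to be scrapped: only the handle is left, about 110 mm long, 24 mm wide and 14 mm thick, with a splintered end and no blade; about 50 g. Lies flat on the board. Origin: middle of its length, on its underside; x runs along it towards the splintered end, z up.
- stub_b: Snapped wooden spatula to be scrapped: only the handle is left, about 110 mm long, 24 mm wide and 14 mm thick, with a splintered end and no blade; about 50 g. Lies flat on the board. Origin: middle of its length, on its underside; x runs along it towards the splintered end, z up.
- whole_a: Whole wooden spatula, to be left alone: handle 112 x 24 x 14 mm with a flat blade 50 mm wide and 8 mm thick, about 210 mm long in all. Lies flat on the board. Origin: on its underside, under the middle of the handle; x along it towards the blade.
- whole_b: Whole wooden spatula, to be left alone: handle 112 x 24 x 14 mm with a flat blade 50 mm wide and 8 mm thick, about 210 mm long in all. Lies flat on the board. Origin: on its underside, under the middle of the handle; x along it towards the blade.
- cup: White ceramic cup standing near the trivet, 70 mm across, 80 mm high, to be left alone. Origin: centre of its underside.

How it is judged:
By the outcome, as a careful person would: the job done as asked, in the order asked, and still so for the second after the job is handed in, with the robot touching nothing.
It also fails if it takes over 72 s, if anything falls off the work surface, if the arm or the gripper's body presses on something with over 40 N, if the wrist force passes 120 N, or if a joint passes its speed limit or range.

### The arm

A 6-joint arm with a two-finger parallel gripper is mounted at the origin on the work surface. World frame = base frame: x ahead of the robot, y to its left, z up, the work surface at z = 0. Lengths are in m, angles in rad, forces in N, time in s.
With the tool pointing down it reaches from about 0.35 to 0.725 m from the base axis. Payload 6 kg.
Tool frame: the origin (TCP) lies at the very end of the fingers, on their centre line; the grasp point (between the pads) lies 19 mm behind it; z points along the fingers, y is the line along which they close (so a half turn about z gives the same grasp; the last joint's range is limited). The gripper opens to 85 mm and grips with 20 to 120 N. Pads are 22 mm wide; open, the fingers measure 114 mm over their backs; the gripper's body (76 mm by 85 mm) begins 54 mm behind the grasp point. The pads swing forward as they close: fully open they stand 13 mm farther back than shut.
Start: joints at [1.482, 0.04, 0.085, 0, -1.615, -0.334], TCP at [0.246, 0.547, 0.231] pointing down, gripper open.
Joint ranges: [-2.56, 2.56], [-1.29, 2.01], [-1.08, 1.49], [-3.29, 1.98], [-2.81, -0.18], [-2.99, 2.99]. Speed limits (rad/s): [2.57, 2.57, 3.01, 3.14, 3.14, 3.14].

### API

Orientations are given as [roll, pitch, yaw] about the fixed x, y, z axes, in that order (R = Rz(yaw) Ry(pitch) Rx(roll)).
In Python, from workcell import bot gives the robot as it stands. Calls block until the motion is done:
- bot.move_ptp(position, orientation): joint-space move of the TCP to a pose.
- bot.servo_line(position, rotation=None, max_speed=0.15, force_limit=None): straight line of the TCP; rotation=None keeps the orientation; max_speed is the mean speed in m/s. With force_limit (N) it stops when the force on the tool has changed by that much, and returns True; else False.
- bot.movej(angles): joint-space move.
- bot.command_gripper(opening, grasp_force=None): finger opening in m; grasp_force is the grip in N (None keeps the last); returns when the fingers have stopped.
- bot.sleep(seconds).
- bot.solve_ik(position, orientation): joint angles nearest the present ones, or None.
- bot.read_state(): the state.
- bot.capture(name): name is "scene" or "top" or "wrist"; returns (picture, depth): 400x640x3 uint8, blue, green, red; 400x640 float32, m along the optical axis (not along the pixel's ray), 0 where there is no reading.
- bot.get_calibration(name): a dict with "mtx" (3x3 intrinsics, pixels), "k1" (the pictures are not rectified: a ray, as slopes to the right and down, at radius r is drawn at 1 + k1 r^2 times it, then the intrinsics apply), "R" (3x3) and "t" (3): a world point X has camera coordinates R X + t. Camera axes: x right, y down, z forward; pixel columns grow to the right and rows downward; lengths in m; the calibration is good to about 2 mm. A picture is of the moment at which its call begins: read the wrist's pose just before it. get_calibration takes no time and is no camera call; for the wrist camera it gives the pose at the moment of the call.
A pose or a line that the arm cannot do raises bot.PlanningError and nothing moves.
- bot.hand_in(): hands the job in; it is judged then, once.
The state is a dict: "time": time; "q": joint angles; "dq": joint speeds; "tau": joint torques, N m; "ee_pos": TCP position; "eef_rot": TCP orientation; "ft_force": force on the tool from outside, world axes, zero at the start; "moment": the same for the moment, N m; "finger_gap": finger opening in m; "grasp_force": force on a finger pad.
Only numpy, scipy, OpenCV 4.12 (cv2) and the standard library are available. Lean on these libraries where they do the work, as an engineer would, in place of code of your own. Each camera call takes 0.05 s, during which the arm holds its last target. There are 200 camera calls.

## Working session

There is one attempt and no reset: what is moved stays moved. The work goes in short steps, each a Python script; the robot and the scene stay as the last script left them, time stands still between calls to the robot, and variables do not carry over. Pictures are saved under pics/ and viewed, at most 10 in all, crops included, and the job is handed in when it is done.

```bash
ls; mkdir -p pics
cat > h.py <<'E'
import numpy as np, cv2
from workcell import bot
def ray(cal,u,v):
    K=cal["mtx"]; d=np.linalg.inv(K)@np.array([u,v,1.]); s=d[:2].copy(); x=s.copy()
    for _ in range(20): x=s/(1+cal["k1"]*(x@x))
    R=np.array(cal["R"]); return -R.T@np.array(cal["t"]), R.T@np.array([x[0],x[1],1.])
def onplane(cal,u,v,z):
    o,d=ray(cal,u,v); return o+d*(z-o[2])/d[2]
def cloud(cal,depth):
    h,w=depth.shape; u,v=np.meshgrid(np.arange(w),np.arange(h))
    K=np.array(cal["mtx"]); s=np.stack([(u-K[0,2])/K[0,0],(v-K[1,2])/K[1,1]],-1); x=s.copy()
    for _ in range(15): x=s/(1+cal["k1"]*(x**2).sum(-1,keepdims=True))
    P=np.concatenate([x,np.ones((h,w,1))],-1)*depth[...,None]
    W=(P-np.array(cal["t"]))@np.array(cal["R"]); W[depth==0]=np.nan; return W
E
python3 - <<'E'
from h import *
for n in ("top","scene"):
    c=bot.get_calibration(n); p,d=bot.capture(n); cv2.imwrite(f"pics/{n}0.png",p); np.savez(f"{n}0.npz",p=p,d=d,**c)
    print(n,c, (d>0).mean())
E
```

```text
pics
top {'mtx': array([[364.84504884,   0.        , 323.59377874],
       [  0.        , 364.84504884, 199.44618672],
       [  0.        ,   0.        ,   1.        ]]), 'k1': 0.014846709970761582, 'R': array([[ 0.00886102, -0.99950229,  0.03027629],
       [-0.9850256 , -0.01393806, -0.17184384],
       [ 0.17218031, -0.0283002 , -0.98465884]]), 't': array([-0.01710189,  0.54019942,  1.03079653])} 0.99590625
scene {'mtx': array([[390.7043371 ,   0.        , 317.96640357],
       [  0.        , 390.7043371 , 197.95904197],
       [  0.        ,   0.        ,   1.        ]]), 'k1': 0.007778954534798482, 'R': array([[-2.20579549e-01,  9.75368754e-01,  6.75405675e-04],
       [ 6.96873413e-01,  1.58082270e-01, -6.99555175e-01],
       [-6.82431029e-01, -1.53836893e-01, -7.14578268e-01]]), 't': array([ 0.10806131, -0.29559113,  1.44952417])} 0.99609765625
```

View pics/top0.png

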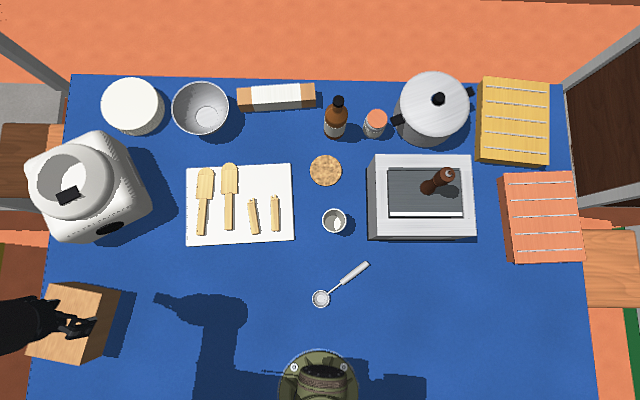

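View pics/scene0.png

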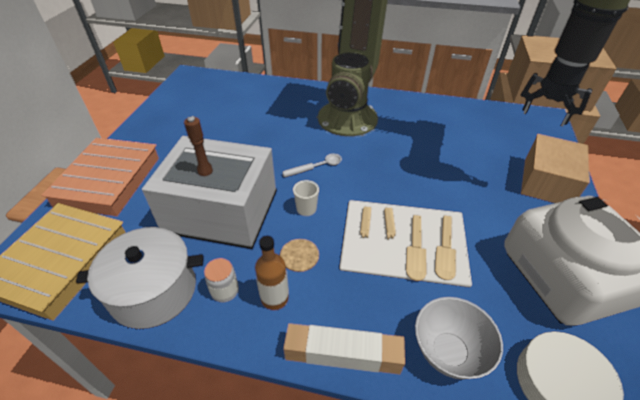

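The top view shows the board at about (240,203), with stubs at (253,217) and (275,213) and whole spatulas at (203,200) and (229,195). The trivet is at (325,170), the cup at (334,220), and the bin at (422,197) with the mill's foot near (430,188). The scene view agrees.

```bash
cat > m.py <<'E'
from h import *
from scipy.optimize import least_squares
def fitc(P,r):
    f=lambda c:np.hypot(P[:,0]-c[0],P[:,1]-c[1])-r
    s=least_squares(f,P[:,:2].mean(0),loss="soft_l1",f_scale=.002); return s.x, np.sqrt(np.mean(f(s.x)**2))
T={}
for n in("top","scene"):
    f=np.load(n+"0.npz"); c={k:f[k] for k in("mtx","k1","R","t")}; T[n]=(c,f["p"],cloud(c,f["d"]))
c,p,W=T["top"]; Z=W[...,2]
# bin outline: top-level points (mask of z~0.165)
reg=np.zeros(Z.shape,bool); reg[140:250,355:485]=1
m=reg&(abs(Z-.165)<.008); P=W[m]; r=cv2.minAreaRect(P[:,:2].astype(np.float32)); print("bin",r,np.median(P[:,2]))
hsv=cv2.cvtColor(p,cv2.COLOR_BGR2HSV)
fl=reg&(p.max(2)<125)&(abs(Z-.165)<.01); r=cv2.minAreaRect(W[fl][:,:2].astype(np.float32)); print("flap",r)
for n in T:
    c_,p_,W_=T[n]; z=W_[...,2]
    b=(abs(W_[...,0]-P[:,0].mean())<.12)&(abs(W_[...,1]-P[:,1].mean())<.15)
    for lo,hi,rr in((.277,.315,.018),(.17,.19,.019)):
        Q=W_[b&(z>lo)&(z<hi)]; print(n,"mill",len(Q),fitc(Q,rr) if len(Q)>4 else 0)
    print(n,"mill top",np.nanmax(z[b]))
# trivet
tm=np.zeros(Z.shape,bool);tm[150:192,305:347]=1; tm&=(hsv[...,0]<30)&(hsv[...,1]>60)
u=np.argwhere(tm)[:,::-1]; Q=np.array([onplane(c,*x,.008) for x in u]); print("trivet",cv2.minEnclosingCircle(Q[:,:2].astype(np.float32)),Q.mean(0))
cm=np.zeros(Z.shape,bool);cm[200:240,315:352]=1;cm&=(Z>.074)&(Z<.09); print("cup",cv2.minEnclosingCircle(W[cm][:,:2].astype(np.float32)))
# board and spatulas
reg=np.zeros(Z.shape,np.uint8); reg[155:255,175:303]=1
w=(reg>0)&(hsv[...,1]<110)&(hsv[...,2]>120)|((reg>0)&(abs(Z-.02)<.012)&(hsv[...,0]<40))
print("board",cv2.minAreaRect(np.array([onplane(c,*x[::-1],.012) for x in np.argwhere(w)])[:,:2].astype(np.float32)))
s=((reg>0)&(hsv[...,0]<35)&(hsv[...,1]>50)).astype(np.uint8)
k,l,st,ce=cv2.connectedComponentsWithStats(s)
for i in range(1,k):
    if st[i,4]<80: continue
    Q=np.array([onplane(c,*x[::-1],.026 ) for x in np.argwhere(l==i)]); r=cv2.minAreaRect(Q[:,:2].astype(np.float32)); print("spat",st[i],r,cv2.boxPoints(r).round(3).tolist(),Q.mean(0).round(3),np.nanmedian(W[l==i][:,2]))
E
python3 m.py
```

```text
bin ((0.5398370623588562, -0.2752431631088257), (0.22089898586273193, 0.2614192068576813), 0.8138097524642944) 0.16412560964166328
flap ((0.5325042009353638, -0.2607548236846924), (0.1587546169757843, 0.23138822615146637), 0.4598671495914459)
top mill 104 (array([ 0.55585111, -0.28069184]), np.float64(0.001112868974181032))
top mill 138 (array([ 0.56388747, -0.27957469]), np.float64(0.03488628535578282))
top mill top 0.33005217417968086
scene mill 222 (array([ 0.55481941, -0.28082362]), np.float64(0.001047764651580478))
scene mill 267 (array([ 0.58949383, -0.27133053]), np.float64(0.0325389134327834))
scene mill top 0.3315595283837369
trivet ((0.640803337097168, -0.01669709011912346), 0.04969334602355957) [ 0.64019161 -0.01666674  0.008     ]
cup ((0.47562482953071594, -0.0392819307744503), 0.03453462943434715)
board ((0.5367251634597778, 0.24456582963466644), (0.25025373697280884, 0.32019099593162537), 4.1851606369018555)
spat [221 163  17  67 786] ((0.5520775318145752, 0.271980881690979), (0.20138019323349, 0.047985393553972244), 2.80643630027771) [[0.44999998807907104, 0.291000008
[... 516 characters left out ...]
55665269
spat [271 195   9  36 274] ((0.5028519034385681, 0.13317236304283142), (0.10553345084190369, 0.023559695109725), 1.941139817237854) [[0.44999998807907104, 0.14300000667572021], [0.45100000500679016, 0.11999999731779099], [0.5559999942779541, 0.12300000339746475], [0.5550000071525574, 0.1469999998807907]] [0.5   0.135 0.026] 0.024509041743017955
spat [247 198  13  37 274] ((0.491657018661499, 0.1990351527929306), (0.1070622131228447, 0.023276766762137413), 10.906737327575684) [[0.43700000643730164, 0.20000000298023224], [0.4410000145435333, 0.1770000010728836], [0.5460000038146973, 0.1979999989271164], [0.5419999957084656, 0.22100000083446503]] [0.489 0.198 0.026] 0.02431114203052761
```

```bash
cat > s1.py <<'E'
from h import *
pi=np.pi
for p,y in [((.555,-.281,.40),0),((.555,-.281,.277),0),((.6405,-.0167,.12),0),((.6405,-.0167,.34),0),((.503,.133,.015),.034),((.4917,.199,.015),.19),((.53,-.275,.25),pi/2),((.53,-.275,.1),-pi/2)]:
    q=bot.solve_ik(p,[pi,0,y]); print(p,y,None if q is None else np.round(q,2))
print(bot.read_state()["eef_rot"])
O=[pi,0,-.45]
mx,my=.5553,-.2807
bot.command_gripper(.07,60)
bot.move_ptp([mx,my,.38],O)
bot.servo_line([mx,my,.279],max_speed=.12,force_limit=8)
s=bot.read_state(); print(s["ee_pos"],s["ft_force"],s["time"])
c=bot.get_calibration("top"); p,d=bot.capture("top"); cv2.imwrite("pics/top1.png",cv2.resize(p[100:260,350:510],None,fx=3,fy=3))
p,d=bot.capture("scene"); cv2.imwrite("pics/sc1.png",cv2.resize(p[40:260,80:340],None,fx=2,fy=2))
E
python3 s1.py
```

```text
(0.555, -0.281, 0.4) 0 [-0.15  0.19  0.56  0.   -1.94  1.72]
(0.555, -0.281, 0.277) 0 [-0.15  0.11  0.24  0.   -1.7   1.72]
(0.6405, -0.0167, 0.12) 0 [ 0.29  0.16  0.01  0.   -1.42  1.29]
(0.6405, -0.0167, 0.34) 0 [ 0.29  0.19  0.45  0.   -1.83  1.29]
(0.503, 0.133, 0.015) 0.034 [ 0.65 -0.09 -0.44  0.   -1.22  0.96]
(0.4917, 0.199, 0.015) 0.19 [ 0.76 -0.06 -0.42  0.   -1.22  1.  ]
(0.53, -0.275, 0.25) 1.5707963267948966 None
(0.53, -0.275, 0.1) -1.5707963267948966 [-0.14  0.06 -0.14  0.   -1.38  0.14]
[ 3.14001475e+00 -1.19844959e-04 -4.22730539e-01]
[ 0.55553099 -0.28085569  0.28017899] [ 0.75330839 -0.06035266 -0.36281362] 4.5333
```

View pics/sc1.png

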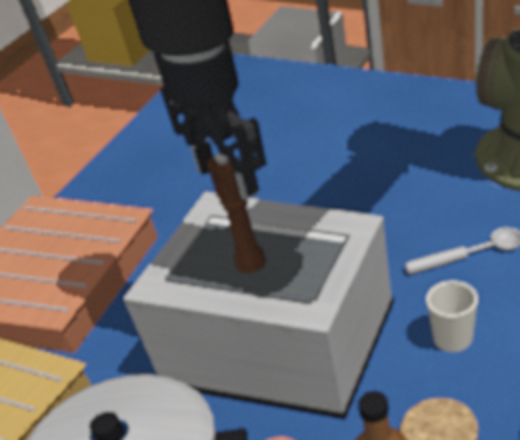

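The fingers straddle the mill's head, around (230,165) in the crop, and the mill is upright. Next I grip it, carry it and set it down.

```bash
cat > s2.py <<'E'
from h import *
pi=np.pi; O=[pi,0,-.45]
z0=bot.read_state()["ee_pos"][2]
bot.command_gripper(.02,60)
s=bot.read_state(); print(s["finger_gap"],s["grasp_force"])
x,y=s["ee_pos"][:2]
bot.servo_line([x,y,.345],max_speed=.08)
s=bot.read_state(); print(s["finger_gap"],s["ft_force"],s["time"])
bot.servo_line([.6405,-.0167,.345],max_speed=.13)
bot.servo_line([.6405,-.0167,z0-.157+.015],max_speed=.12)
r=bot.servo_line([.6405,-.0167,z0-.157-.006],max_speed=.02,force_limit=3)
s=bot.read_state(); print(r,s["ee_pos"],z0-.157,s["finger_gap"],s["ft_force"],s["time"])
p,d=bot.capture("scene"); cv2.imwrite("pics/sc2.png",cv2.resize(p[120:320,200:400],None,fx=2.5,fy=2.5))
E
python3 s2.py
```

```text
0.034891730846947716 59.399784207344055
0.0347369866730297 [ 0.72292474 -0.24595882 -2.41161641] 6.0083
True [ 0.64048207 -0.01668627  0.12259255] 0.12317585705390069 0.03459656518782108 [-0.37922565  0.64402344  4.85277167] 10.925
```

View pics/sc2.png

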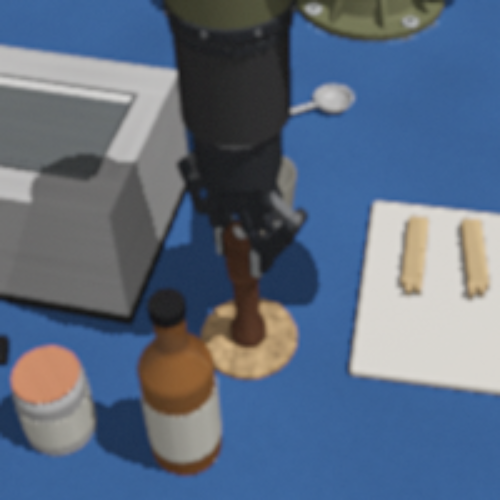

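The mill stands centred on the trivet, its foot at about (248,335) in the crop. I'll release it, then refine stub_a from the wrist camera and grasp it.

```bash
cat > g.py <<'E'
from h import *
pi=np.pi
def find(x,y,name):
    c=bot.get_calibration("wrist"); p,d=bot.capture("wrist"); cv2.imwrite(name,p)
    hsv=cv2.cvtColor(p,cv2.COLOR_BGR2HSV)
    s=((hsv[...,0]<35)&(hsv[...,1]>60)&(hsv[...,2]>90)).astype(np.uint8)
    k,l,st,ce=cv2.connectedComponentsWithStats(s); best=None
    for i in range(1,k):
        if st[i,4]<300: continue
        Q=np.array([onplane(c,*q[::-1],.026) for q in np.argwhere(l==i)])[:,:2]
        r=cv2.minAreaRect(Q.astype(np.float32)); e=np.hypot(r[0][0]-x,r[0][1]-y)
        print(st[i],np.round(r[0],4),np.round(r[1],4))
        if e<.015 and abs(max(r[1])-.11)<.02 and (best is None or e<best[0]):
            v=cv2.PCACompute(Q,mean=None)[1][0]; best=(e,r[0][0],r[0][1],np.arctan(v[1]/v[0]))
    return best
def grab(x,y,yaw,name):
    bot.command_gripper(.05,60)
    bot.move_ptp([x-.03,y,.22],[pi,0,yaw])
    b=find(x,y,name); print(b)
    if b: _,x,y,yaw=b
    bot.move_ptp([x,y,.07],[pi,0,yaw])
    r=bot.servo_line([x,y,.0155],max_speed=.06,force_limit=8)
    bot.command_gripper(.01,60); s=bot.read_state(); print(r,s["ee_pos"],s["finger_gap"],s["grasp_force"])
    bot.servo_line([x,y,.25],max_speed=.2)
    s=bot.read_state(); print(s["finger_gap"],s["ft_force"],s["time"])
E
python3 - <<'E'
from g import *
bot.command_gripper(.065,60); print(bot.read_state()["finger_gap"])
bot.servo_line([.6405,-.0167,.26],max_speed=.1)
p,d=bot.capture("scene"); cv2.imwrite("pics/sc3.png",p[120:320,200:400])
grab(.503,.133,.034,"pics/w1.png")
p2,d=bot.capture("scene"); cv2.imwrite("pics/sc4.png",cv2.resize(np.hstack([p[100:320,230:350],p2[20:320,150:480][:220]]),None,fx=1.6,fy=1.6))
E
```

```text
0.0650807402351098
[  86    1   54  202 6888] [0.539  0.3453] [0.0504 0.2031]
[ 152    0   57  190 6684] [0.5485 0.272 ] [0.187  0.0493]
[ 423    0   94   67 3512] [ 0.6195 -0.0052] [0.0948 0.0582]
[ 306   92   24  104 2169] [0.5061 0.1366] [0.1074 0.0232]
[ 238  101   39  103 2166] [0.4954 0.2002] [0.1071 0.0243]
(np.float64(0.004698942433821768), 0.5060763359069824, 0.13655193150043488, np.float64(0.06500272714570948))
False [0.50649177 0.13674735 0.01622813] 0.02262893992360723 60.844717025756836
0.02208674073829179 [-0.10563328  0.01531018 -0.90728888] 17.625
```

View pics/sc4.png

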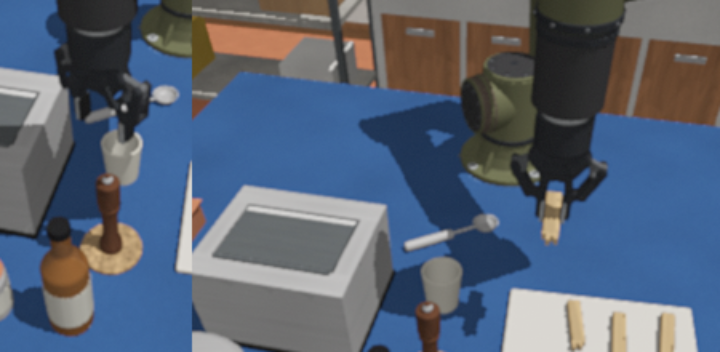

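The mill stands upright on the trivet and stub_a is held level at about (552,215). Next is the bin.

```bash
cat > d.py <<'E'
from g import *
B=np.array([.5398,-.2752]); ps=.014
def drop(tag):
    O=[pi,0,-pi/2+ps]; x,y=B+np.array([np.cos(ps),np.sin(ps)])*(-.0115)
    bot.move_ptp([x,y,.25],O)
    bot.servo_line([x,y,.185],max_speed=.15)
    r=bot.servo_line([x,y,.102],max_speed=.06,force_limit=30)
    s=bot.read_state(); print(r,s["ee_pos"],s["finger_gap"],s["grasp_force"],s["ft_force"],s["time"])
    p1,_=bot.capture("scene")
    bot.command_gripper(.052); bot.sleep(.6)
    s=bot.read_state(); print(s["finger_gap"],s["ft_force"],s["time"])
    p2,_=bot.capture("scene")
    bot.servo_line([x,y,.25],max_speed=.12)
    p3,_=bot.capture("scene"); s=bot.read_state(); print(s["ft_force"],s["time"])
    cv2.imwrite(tag,cv2.resize(np.hstack([p[60:260,130:300] for p in(p1,p2,p3)]),None,fx=1.55,fy=1.55))
E
python3 -c "
from d import *
drop('pics/d1.png')"
```

```text
False [ 0.52796414 -0.27534521  0.10191402] 0.02197960738457928 63.15412900046795 [-1.97881528  0.46371404  2.18934259] 21.3167
0.051639048576131254 [18.73838184  0.15188453  7.66046199] 22.3583
[ 1.03960262 -1.27361659  0.03185348] 23.8417
```

View pics/d1.png

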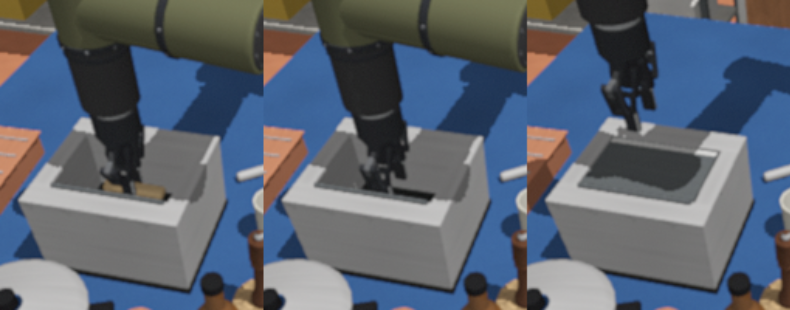

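The flap opened, stub_a dropped inside and the flap shut again. There was a 19 N side load when the fingers opened, so I'll open less for stub_b.

```bash
sed -i 's/\.0115/.008/; s/command_gripper(\.052)/command_gripper(.042)/' d.py
python3 -c "
from d import *
grab(.4954,.2002,.19,'pics/w2.png')
drop('pics/d2.png')
p,_=bot.capture('top'); cv2.imwrite('pics/topf.png',p)"
```

```text
[ 166    0   58  178 6147] [0.5268 0.3477] [0.0493 0.1792]
[ 240    0   57  176 6014] [0.5406 0.2737] [0.1731 0.0487]
[ 505    0   89   99 4924] [ 6.353e-01 -2.000e-04] [0.0926 0.091 ]
[ 313   96   23  103 2142] [0.4949 0.2013] [0.1066 0.0229]
(np.float64(0.001217842707986595), 0.4949134588241577, 0.20131643116474152, np.float64(0.17006359860112338))
False [0.49532203 0.20157643 0.01624861] 0.022058030417173868 61.04290008544922
0.022041848763439235 [ 0.51837412  0.62785718 -0.65717023] 29.2583
False [ 0.53141529 -0.27528628  0.10183255] 0.02237864455972218 63.499596290057525 [-1.95243126 -0.03442738  1.9712807 ] 33.1167
0.041835647417518246 [-4.56929495  0.96344933 -0.90520455] 34.0917
[ 0.14438045  0.16291857 -0.2994067 ] 35.575
```

View pics/d2.png

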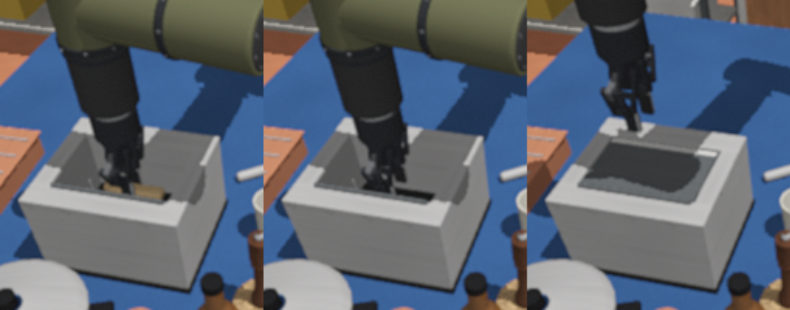

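View pics/topf.png

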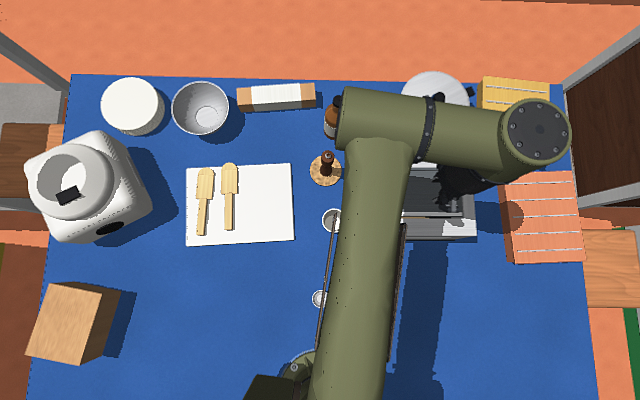

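Both stubs are in the bin and the flap is shut. The mill stands on the trivet at about (326,165), and the whole spatulas and cup haven't moved.

```bash
python3 -c "
from workcell import bot
print(bot.hand_in())"
```

```text
the job is handed in; nothing more can be done
None
```

The job is done and handed in at about 36 s: the mill stands upright on the trivet, both snapped spatulas are in the bin with its flap shut, and the whole spatulas and cup were left where they were.

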